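# Raise the sash of the vial hood to its height marker

### The arm

A 7-joint arm with a two-finger parallel gripper is mounted at the origin on a cart in front of the work surface, level with it; the furniture and walls round the work are solid. World frame = base frame: x ahead of the robot, y to its left, z up, the work surface at z = 0. Lengths are in m, angles in rad, forces in N, time in s.
With the tool pointing down it reaches from about 0.375 to 0.925 m from the base axis. Payload 3.1 kg.
Tool frame: the origin (TCP) lies midway between the tips of the shut fingers; the grasp point (between the pads) lies 19 mm behind it; z points along the fingers, y is the line along which they close (so a half turn about z gives the same grasp; the last joint's range is limited). The gripper opens to 85 mm and grips with 20 to 120 N. Pads are 22 mm wide; open, the fingers measure 114 mm over their backs; the gripper's body (76 mm by 85 mm) begins 54 mm behind the grasp point. The pads swing forward as they close: fully open they stand 13 mm farther back than shut.
Start: joints at [1.004, 0.383, 0.044, 1.598, -0.018, 1.161, -0.05], TCP at [0.294, -0.58, 0.231] pointing down, gripper open.
Joint ranges: [-2.61, 2.61], [-0.41, 2.15], [-1.48, 1.57], [0, 2.5], [-1.57, 4.71], [0.05, 1.97], [-2.85, 2.85]. Speed limits (rad/s): [2.79, 2.79, 3.14, 3.14, 3.14, 3.14, 3.14].

### API

Orientations are given as [roll, pitch, yaw] about the fixed x, y, z axes, in that order (R = Rz(yaw) Ry(pitch) Rx(roll)).
In Python, from station import arm, read_camera, job_done gives the robot as it stands.
- The arm moves only by the tool jog_arm, never from a script. Its argument "steps" is text: rows parted by semicolons, each of 7 numbers parted by spaces: the shift along the tool's x, y, z in units of 50 mm (1.0 is 50 mm), then the turn, a rotation vector about the tool's x, y, z in units of 5 degrees (1.0 is 5 degrees), then the finger opening in mm, from 0 to 85.4. In form: x y z rx ry rz grip; .... A call has exactly 10 rows; each row shifts and turns the commanded pose from where the row before left it, along the tool's axes as they then stand; what a row does not reach is not made up. A row lasts 1/10 s, in which the tool goes at most 50 mm and 8.59 degrees, less where a joint would pass 70% of its speed; a pose out of reach is approached as far as the arm can. A call is refused whole if a number of a shift passes 1 or a number of a turn 1, either way. A call with a gripper value outside its range is refused whole. The fingers move at their own pace and stop on an object; the grip force is fixed at half the most. Time passes only in rows, so rows that do not move let the fingers close, or fill a call up. It gives the time, the measured TCP pose, the force, the opening and the grip force at its end, in the units of the state.
- arm.state(): the state, without advancing time (a new reading comes with each control period).
- read_camera(name): name is "scene" or "top" or "wrist"; returns a dict with "image" (384x512x3 uint8, red, green, blue), "fx", "fy", "cx", "cy" (pixels), "R" (3x3) and "t" (3): a world point X has camera coordinates R X + t; the wrist camera has in their place "mount" (4x4, takes a point from camera to tool coordinates, whose origin is the TCP and whose axes are the flange's). Camera axes: x right, y down, z forward; pixel columns grow to the right and rows downward; lengths in m; the calibration is good to about 2 mm. A picture is of the moment at which its call begins: read the wrist's pose just before it. There is no depth.
- job_done(): hands the job in; it is judged then, once.
The state is a dict: "clock": time; "joint_pos": joint angles; "joint_vel": joint speeds; "tau": joint torques, N m; "ee_pos": TCP position; "ee_rot": TCP orientation; "wrist_force": force on the tool from outside, world axes, zero at the start; "moment": the same for the moment, N m; "width": finger opening in m; "grasp_force": force on a finger pad.
Only numpy, scipy, OpenCV 4.12 (cv2) and the standard library are available. Lean on these libraries where they do the work, as an engineer would, in place of code of your own. Each camera call takes 0.05 s, during which the arm holds its last target. There are 200 camera calls.

### The job

Open the small hood for work: put the fingertips beneath the lip at the bottom of its sliding window and push the window up until the top face of the lip is level with the pointed tip of the height marker on the hood's right post, then draw the fingers out and leave the window standing there. Push only, from beneath: do not grip the lip or the window, and leave the two vials in front of the hood standing where they are.

Things in the scene. Friction and masses are not known exactly. Their poses are not given: they have to be found in the camera images.
- hood: Small white bench-top hood, fixed, 160 mm deep (its x), 200 wide (its y), 460 high. Origin: centre of its underside; its open front faces its own -x, towards the robot. Front faces of its two aluminium posts (18 mm wide, centred 91 mm either side of the middle): hood x = -80 mm. Below the lip the front is open down to the 12 mm thick floor tray.
- sash (a joint): Rise in m (0 lowest, 0.21 highest) of the sliding window, a clear pane in an aluminium frame 164 mm wide and 187 mm high. At 0 the underside of its lip is 70 mm above the worktop; it starts 30 to 70 mm higher. Counterweights balance it: about 2.5 N moves it up or down, and it stays where it is left.
- lip_level (a point): Point on the top face of the lip, halfway along, 13 mm behind its front edge: the level to bring to the marker. The lip's top is a ribbed strip 130 x 34 x 4 mm that begins 5 mm behind the front edge; fingers pressing on it while the window goes up count as gripping.
- lip_under (a point): Point on the underside of the lip at its front edge, halfway along (hood x = -123 mm), 12 mm lower than lip_level. The lip is a level aluminium ledge along the window's bottom, 136 mm long (y), 12 mm thick with its strip, standing out 43 mm in front of the posts and 49 mm in front of the window frame. Moves with the window.
- mark (a point): Pointed tip of the height marker's cone, 3 mm beyond the right-hand end of the lip's travel, in the plane hood x = -110 mm. Its height is the level wanted.
- marker_clip: Height marker: grey clip on the right-hand post (the hood's -y side) with a horizontal cone, 20 mm long and 14 mm thick at its root, that points left at the end of the lip. Fixed, but clipped at a different height each time, 196 to 270 mm above the worktop. Origin: the cone's tip.
- vial_left: Loose vial with a blue cap, 29 mm across, 55 mm high, upright on the worktop in front of the hood, left of the lip. Origin: centre of its base.
- vial_right: Loose brown vial with a red cap, 29 mm across, 55 mm high, upright on the worktop in front of the hood, right of the lip. Origin: centre of its base.

How it is judged:
By the outcome, as a careful person would: the job done as asked, in the order asked, and still so for the second after the job is handed in, with the robot touching nothing.
It also fails if it takes over 42 s, if anything falls off the work surface, if the arm or the gripper's body presses on something with over 40 N, if the wrist force passes 120 N, or if a joint passes its speed limit or range.

## Working session

There is one attempt and no reset: what is moved stays moved. The work goes in short steps, Python scripts to look and compute and a tool call to move; the robot and the scene stay as the last step left them, time stands still between calls to the robot, and variables do not carry over. Pictures are saved under pics/ and viewed, at most 10 in all, crops included, and the job is handed in when it is done.

Besides the shell and the picture viewer there is one more tool, called after ">>>" in YAML: its name, and indented under it one key for each argument. jog_arm: Moves the arm, as the interface text tells. Its arguments: {"type":"object","properties":{"steps":{"type":"string"}},"required":["steps"]}

```bash
mkdir -p pics; ls; python3 - <<'E'
from station import arm, read_camera
import cv2,numpy as np,pickle
s=arm.state();print({k:np.round(v,3) for k,v in s.items()})
d={}
for n in("scene","top"):
    c=read_camera(n);d[n]=c
    cv2.imwrite(f"pics/{n}0.png",c["image"][:,:,::-1])
    print(n,{k:np.round(c[k],3).tolist() for k in c if k!="image"}, 'cam pos',-np.array(c["R"]).T@c["t"])
pickle.dump(d,open("c0.pkl","wb"))
E
```

```text
pics
{'clock': np.float64(0.0), 'joint_pos': array([ 1.004,  0.384,  0.044,  1.6  , -0.018,  1.161, -0.05 ]), 'joint_vel': array([ 0.   , -0.002,  0.   , -0.   ,  0.001, -0.   , -0.001]), 'tau': array([ 0.0000e+00, -4.3346e+01,  1.0240e+00, -2.4951e+01,  1.1000e-02,
        1.1000e-02,  0.0000e+00]), 'ee_pos': array([ 0.293, -0.579,  0.23 ]), 'ee_rot': array([-3.139,  0.   ,  0.469]), 'wrist_force': array([ 0.24 ,  1.457, -0.161]), 'moment': array([0.031, 0.044, 0.014]), 'grasp_force': np.float64(0.0), 'width': np.float64(0.086)}
scene {'fx': 415.033, 'fy': 415.033, 'cx': 250.849, 'cy': 193.756, 'R': [[-0.592, -0.805, 0.025], [-0.395, 0.264, -0.88], [0.702, -0.531, -0.475]], 't': [0.596, 0.308, 0.666]} cam pos [0.00727125 0.75193861 0.57284469]
top {'fx': 405.996, 'fy': 405.996, 'cx': 260.631, 'cy': 194.673, 'R': [[0.277, -0.961, 0.007], [-0.753, -0.222, -0.62], [0.597, 0.167, -0.785]], 't': [0.109, 0.621, 0.554]} cam pos [0.10644333 0.14944522 0.81829993]
```

View pics/scene0.png

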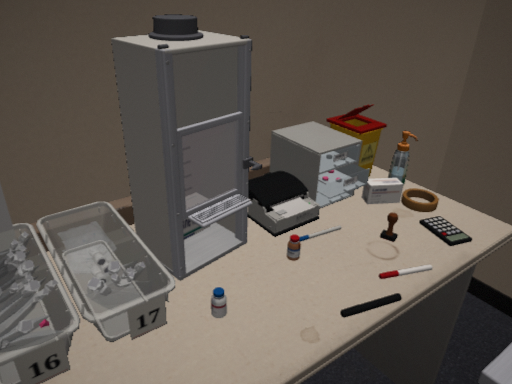

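View pics/top0.png

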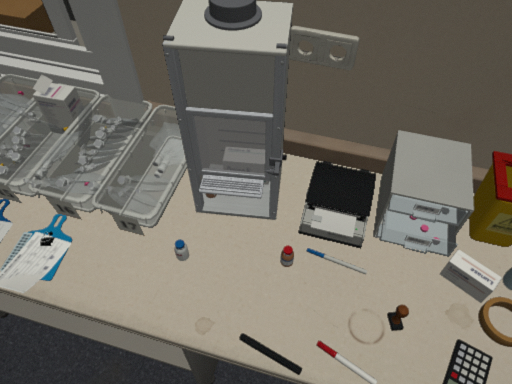

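The scene view shows the hood's lip near (220,207), the marker near (250,165) and the vials at (219,302) and (294,247). In the top view the lip is at (232,186), the marker at (277,163), and the vials at (181,250) and (288,255). I'll enlarge both in one composite.

```bash
python3 - <<'E'
import cv2,numpy as np,pickle
d=pickle.load(open("c0.pkl","rb"))
a=d["scene"]["image"][140:270,160:290,::-1]  # 130x130
b=d["top"]["image"][130:260,165:295,::-1]
f=lambda i:cv2.resize(i,None,fx=3,fy=3,interpolation=cv2.INTER_CUBIC)
a,b=f(a),f(b)
for im,(x0,y0) in((a,(160,140)),(b,(165,130))):
    for k in range(0,130,10):
        cv2.putText(im,str(x0+k),(k*3,8),0,.3,(0,0,255));cv2.line(im,(k*3,10),(k*3,14),(0,0,255))
        cv2.putText(im,str(y0+k),(0,k*3+3),0,.3,(0,0,255))
cv2.imwrite("pics/crop0.png",np.hstack([a,b]))
E
```

```text
(no output)
```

View pics/crop0.png

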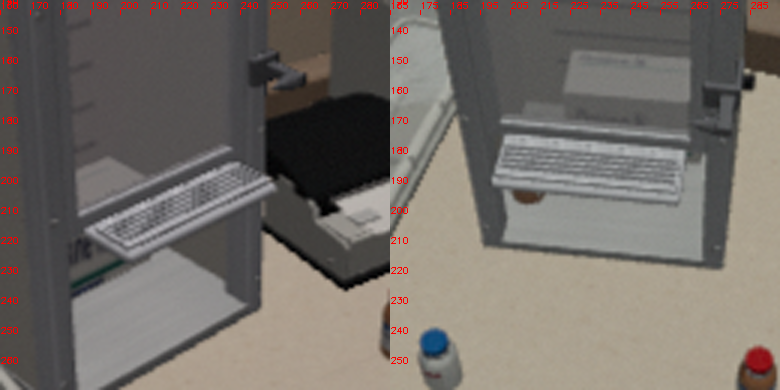

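```bash
cat > h.py <<'E'
import numpy as np,cv2
def P(c): return np.array([[c["fx"],0,c["cx"]],[0,c["fy"],c["cy"]],[0,0,1]])@np.c_[c["R"],c["t"]]
def tri(ca,pa,cb,pb):
    X=cv2.triangulatePoints(P(ca),P(cb),np.float64(pa),np.float64(pb)).ravel();X=X[:3]/X[3]
    return X
def proj(c,X):
    q=P(c)@np.r_[X,1];return q[:2]/q[2]
def plane(c,p,z):
    R=np.array(c["R"]);o=-R.T@c["t"];d=R.T@[(p[0]-c["cx"])/c["fx"],(p[1]-c["cy"])/c["fy"],1]
    return o+d*(z-o[2])/d[2]
E
python3 - <<'E'
from h import *
import pickle
d=pickle.load(open("c0.pkl","rb"));S,T=d["scene"],d["top"]
for n,a,b in(("mark",(249.5,168.5),(268,171.7)),("lipFL bottom",(201.7,226),(199,192)),("lipFR bottom",(252.3,202),(262.3,197.5)),("postR base",(246.7,242.7),(275.7,219)),("postL base",(183,268),(196,211))):
    X=tri(S,a,T,b);print(n,X.round(4),"err",(proj(S,X)-a).round(1),(proj(T,X)-b).round(1))
print("postR/L base on z=0", plane(T,(275.7,219),0).round(3),plane(T,(196,211),0).round(3),plane(S,(246.7,242.7),0).round(3))
for n,c in d.items():
    h=cv2.cvtColor(c["image"],cv2.COLOR_RGB2HSV)
    for nm,lo,hi in(("blue",(100,150,60),(120,255,255)),("red",(0,170,80),(8,255,255)),("red2",(172,170,80),(180,255,255))):
        m=cv2.inRange(h,lo,hi);k,_,st,ce=cv2.connectedComponentsWithStats(m)
        print(n,nm,[(st[i,4],ce[i].round(1).tolist(),plane(c,ce[i],.05)[:2].round(3).tolist()) for i in range(1,k) if st[i,4]>15])
E
```

```text
mark [0.6333 0.2823 0.2086] err [0.6 0.6] [-0.2 -0.9]
lipFL bottom [0.5937 0.4229 0.1397] err [0.4 0.4] [-0.1 -0.5]
lipFR bottom [0.6153 0.2879 0.1407] err [-0.1 -0.1] [0.  0.2]
postR base [0.6634 0.2659 0.001 ] err [-0.6 -0.6] [0.1 0.9]
postL base [0.6177 0.4534 0.0337] err [1.6 1.6] [-0.3 -2. ]
postR/L base on z=0 [0.666 0.267 0.   ] [0.634 0.463 0.   ] [0.662 0.265 0.   ]
scene blue [(np.int32(25), [303.7, 237.6], [0.549, 0.191]), (np.int32(63), [218.4, 291.3], [0.508, 0.442])]
scene red [(np.int32(321), [358.6, 122.9], [1.018, -0.538])]
scene red2 [(np.int32(31), [294.5, 237.4], [0.561, 0.208]), (np.int32(59), [388.9, 273.9], [0.359, 0.138])]
top blue [(np.int32(68), [3.4, 210.7], [0.476, 0.874]), (np.int32(52), [179.4, 243.8], [0.509, 0.446]), (np.int32(43), [315.4, 252.5], [0.571, 0.154])]
top red [(np.int32(612), [502.1, 174.4], [0.926, -0.254])]
top red2 [(np.int32(48), [287.6, 249.9], [0.56, 0.214]), (np.int32(80), [326.4, 348.7], [0.375, 0.095]), (np.int32(29), [454.0, 374.6], [0.394, -0.133])]
```

The measurements agree: the lip length comes out at 136.7 mm, its underside is at z≈0.140 and the mark at z≈0.208. The hood yaw is about 9°, and the vials are at about (0.509,0.444) and (0.560,0.211). Next I'll swing round towards the hood.

>>> jog_arm:
  steps: "0.8 -0.2 -0.1 0 0 -0.9 0; 0.8 -0.2 -0.1 0 0 -0.9 0; 0.8 -0.2 -0.1 0 0 -0.9 0; 0.8 -0.2 -0.1 0 0 -0.9 0; 0.8 -0.2 -0.1 0 0 -0.9 0; 0.8 -0.2 -0.1 0 0 -0.9 0; 0.8 -0.2 -0.1 0 0 -0.9 0; 0.8 -0.2 -0.1 0 0 -0.9 0; 0.8 -0.2 -0.1 0 0 -0.9 0; 0.8 -0.2 -0.1 0 0 -0.9 0"

```text
clock: 1.1
ee_pos: [0.4878, -0.2259, 0.2809]
ee_rot: [-3.141, -0.0, 1.258]
wrist_force: [0.5, -0.1, -0.7]
width: 0.0
grasp_force: 0.0
```

```bash
cat >> h.py <<'E'
def st():
    from station import arm
    s=arm.state();print("t",round(float(s["clock"]),2),"q",s["joint_pos"].round(2),"p",s["ee_pos"].round(4),"rpy",s["ee_rot"].round(3),"f",s["wrist_force"].round(1),"w",round(float(s["width"]),3))
    from scipy.spatial.transform import Rotation as Ro
    R=Ro.from_euler("xyz",s["ee_rot"]).as_matrix();print("tool x,y,z:",R.T.round(2).tolist());return s,R
E
python3 -c "
from h import *;st()
from station import read_camera
c=read_camera('wrist');print(np.round(c['mount'],3).tolist(),c['fx'],c['cx'],c['cy'])"
```

```text
t 1.1 q [ 0.62  0.15 -0.29  1.8   0.04  1.21  0.01] p [ 0.4878 -0.2259  0.2809] rpy [-3.141 -0.     1.258] f [ 0.5 -0.1 -0.7] w 0.0
tool x,y,z: [[0.31, 0.95, 0.0], [0.95, -0.31, -0.0], [-0.0, 0.0, -1.0]]
[[-0.001, -0.955, -0.295, 0.075], [1.0, 0.0, -0.002, 0.0], [0.002, -0.295, 0.955, -0.143], [0.0, 0.0, 0.0, 1.0]] 318.22920736246397 252.27660710847832 191.5041898921957
```

>>> jog_arm:
  steps: "0.4 0 0 0 0 -1 0; 0.4 0 0 0 0 -1 0; 0.4 0 0 0 0 -1 0; 0.4 0 0 0 0 -1 0; 0.4 0 0 0 0 -1 0; 0.4 0 0 0 0 -1 0; 0.4 0 0 0 0 -1 0; 0.4 0 0 0 0 -1 0; 0.4 0 0 0 0 -1 0; 0 0 0 0 0 -1 0"

```text
clock: 2.15
ee_pos: [0.4808, -0.0491, 0.2808]
ee_rot: [-3.141, -0.002, 2.135]
wrist_force: [0.1, -0.5, -0.0]
width: -0.0002
grasp_force: 0.0
```

```bash
python3 -c "
from h import *;st()"
```

```text
t 2.15 q [ 0.49  0.05 -0.48  1.91  0.02  1.2   0.56] p [ 0.4808 -0.0491  0.2808] rpy [-3.141e+00 -2.000e-03  2.135e+00] f [ 0.1 -0.5 -0. ] w -0.0
tool x,y,z: [[-0.53, 0.84, 0.0], [0.84, 0.53, -0.0], [-0.0, 0.0, -1.0]]
```

```bash
cat > plan.py <<'E'
from h import *
from scipy.spatial.transform import Rotation as Ro
s,R=st();R0=Ro.from_matrix(R);a=np.radians(9.1)
z=np.array([np.cos(a),np.sin(a),0]);x=np.array([0,0,1.]);Rf=Ro.from_matrix(np.c_[x,np.cross(z,x),z])
az=np.radians(-3);el=np.pi/2-s["joint_pos"][1]-s["joint_pos"][3];d=np.array([np.cos(el)*np.cos(az),np.cos(el)*np.sin(az),np.sin(el)])
def rows(A,B):
    v=np.degrees((A.inv()*B).as_rotvec());return v
best=None
for th in(80,100,120):
  for ps in range(-180,181,15):
    M=Ro.from_rotvec(-np.radians(th)*d)*R0*Ro.from_rotvec([0,0,np.radians(ps)])
    v1,v2=rows(R0,M),rows(M,Rf)
    ok=True
    for k in np.linspace(0,1,21):
        for A,v in((R0,v1),(M,v2)):
            zz=(A*Ro.from_rotvec(np.radians(v*k))).as_matrix()[:,2]
            if np.degrees(np.arccos(zz@d))<35-20*(A is M and k>.6):ok=False
            if zz[1]>0.05 and A is R0: ok=False
            if A is M and k<.7 and zz@np.cross(d,[0,0,1])<0.1: ok=False   # stays on the right
    n=abs(v1).max()/5+abs(v2).max()/5
    if ok and(best is None or n<best[0]):best=(n,th,ps,v1.round(1),v2.round(1),M.as_matrix()[:,2].round(2))
print(d.round(2),best)
E
python3 plan.py
```

```text
t 2.15 q [ 0.49  0.05 -0.48  1.91  0.02  1.2   0.56] p [ 0.4808 -0.0491  0.2808] rpy [-3.141e+00 -2.000e-03  2.135e+00] f [ 0.1 -0.5 -0. ] w -0.0
tool x,y,z: [[-0.53, 0.84, 0.0], [0.84, 0.53, -0.0], [-0.0, 0.0, -1.0]]
[ 0.93 -0.05 -0.37] (np.float64(29.534517970150162), 80, -30, array([ 59.2, -49. , -55.2]), array([ 75.3, -62. , -88.5]), array([ 0.24, -0.93, -0.29]))
```

>>> jog_arm:
  steps: "-0.35 -0.45 0 1 -0.8 -0.9 0; -0.35 -0.45 0 1 -0.8 -0.9 0; -0.35 -0.45 0 1 -0.8 -0.9 0; -0.35 -0.45 0 1 -0.8 -0.9 0; -0.35 -0.45 0 1 -0.8 -0.9 0; -0.35 -0.45 0 1 -0.8 -0.9 0; -0.35 -0.45 0 1 -0.8 -0.9 0; -0.35 -0.45 0 1 -0.8 -0.9 0; -0.35 -0.45 0 1 -0.8 -0.9 0; -0.35 -0.45 0 1 -0.8 -0.9 0"

```text
clock: 3.15
ee_pos: [0.4888, -0.2852, 0.4063]
ee_rot: [-2.064, 0.207, 3.13]
wrist_force: [-0.5, -0.6, 0.6]
width: -0.0001
grasp_force: 0.0
```

```bash
cat >> plan.py <<'E'
print("direct to Rf", rows(R0,Rf).round(1), "ang",np.degrees(np.arccos(R[:,2]@d)).round())
E
python3 plan.py
```

```text
t 3.15 q [ 0.4   0.05 -0.5   2.01  1.16  1.36  0.9 ] p [ 0.4888 -0.2852  0.4063] rpy [-2.064  0.207  3.13 ] f [-0.5 -0.6  0.6] w -0.0
tool x,y,z: [[-0.98, 0.01, -0.21], [0.19, 0.47, -0.86], [0.09, -0.88, -0.46]]
[ 0.88 -0.05 -0.47] (np.float64(36.85940834407405), 80, -120, array([  88.4,   40.4, -123.7]), array([58.8, -8.7, 60.6]), array([ 0.64, -0.53,  0.55]))
direct to Rf [ 87.2 -69.8 -97. ] ang 70.0
```

>>> jog_arm:
  steps: "-0.3 -0.4 0 0.9 -0.7 -1 0; -0.3 -0.4 0 0.9 -0.7 -1 0; -0.3 -0.4 0 0.9 -0.7 -1 0; -0.3 -0.4 0 0.9 -0.7 -1 0; -0.3 -0.4 0 0.9 -0.7 -1 0; -0.3 -0.4 0 0.9 -0.7 -1 0; -0.3 -0.4 0 0.9 -0.7 -1 0; -0.3 -0.4 0 0.9 -0.7 -1 0; -0.3 -0.4 0 0.9 -0.7 -1 0; -0.3 -0.4 0 0.9 -0.7 -1 0"

```text
clock: 4.15
ee_pos: [0.6408, -0.2489, 0.5778]
ee_rot: [-1.348, -0.588, -2.455]
wrist_force: [0.4, -1.3, -0.0]
width: -0.0003
grasp_force: 0.0
```

```bash
python3 plan.py
```

```text
t 4.15 q [ 0.43 -0.02 -0.45  2.16  2.23  1.05  1.34] p [ 0.6408 -0.2489  0.5778] rpy [-1.348 -0.588 -2.455] f [ 0.4 -1.3 -0. ] w -0.0
tool x,y,z: [[-0.64, -0.53, 0.55], [-0.28, -0.51, -0.81], [0.71, -0.68, 0.18]]
[ 0.84 -0.04 -0.54] None
direct to Rf [ 43.1 -34.2 -46.6] ang 58.0
```

>>> jog_arm:
  steps: "-0.3 -0.4 -0.3 0.85 -0.7 -0.95 0; -0.3 -0.4 -0.3 0.85 -0.7 -0.95 0; -0.3 -0.4 -0.3 0.85 -0.7 -0.95 0; -0.3 -0.4 -0.3 0.85 -0.7 -0.95 0; -0.3 -0.4 -0.3 0.85 -0.7 -0.95 0; -0.3 -0.4 -0.3 0.85 -0.7 -0.95 0; -0.3 -0.4 -0.3 0.85 -0.7 -0.95 0; -0.3 -0.4 -0.3 0.85 -0.7 -0.95 0; -0.3 -0.4 -0.3 0.85 -0.7 -0.95 0; -0.3 -0.4 -0.3 0.85 -0.7 -0.95 0"

```text
clock: 5.15
ee_pos: [0.5846, 0.0151, 0.5216]
ee_rot: [2.814, -1.549, 0.48]
wrist_force: [0.8, 1.4, 0.1]
width: -0.0001
grasp_force: 0.0
```

```bash
python3 plan.py
```

```text
t 5.15 q [ 0.25 -0.39 -0.22  2.42  3.57  0.51  1.12] p [0.5846 0.0151 0.5216] rpy [ 2.814 -1.549  0.48 ] f [0.8 1.4 0.1] w -0.0
tool x,y,z: [[0.02, 0.01, 1.0], [0.15, -0.99, 0.01], [0.99, 0.15, -0.02]]
[ 0.89 -0.05 -0.45] None
direct to Rf [0.3 1.2 0.4] ang 28.0
```

>>> jog_arm:
  steps: "-0.6 -0.6 -0.3 0 0.2 0.1 0; -0.65 -0.65 0 0 0 0 0; -0.65 -0.65 0 0 0 0 0; -0.65 -0.65 0 0 0 0 0; -0.65 -0.65 0 0 0 0 0; -0.65 -0.65 0 0 0 0 0; -0.65 -0.65 0 0 0 0 0; -0.65 -0.65 0 0 0 0 0; -0.65 -0.65 0 0 0 0 0; -0.6 -0.6 0 0 0 0 0"

```text
clock: 6.15
ee_pos: [0.5663, 0.2319, 0.3841]
ee_rot: [-0.353, -1.464, -2.581]
wrist_force: [1.6, -0.6, 2.0]
width: -0.0001
grasp_force: 0.0
```

```bash
cat >> h.py <<'E'
def wcam(name=None,box=None,k=1):
    import pickle
    from station import read_camera
    s,R=st();c=dict(read_camera("wrist"));M=np.array(c["mount"])
    Rc=R@M[:3,:3];o=s["ee_pos"]+R@M[:3,3];c["R"]=Rc.T;c["t"]=-Rc.T@o
    if name: cv2.imwrite(f"pics/{name}.png",c["image"][:,:,::-1]);pickle.dump(c,open(name+".pkl","wb"))
    return s,R,c
E
python3 -c "
from h import *
s,R,c=wcam('w1')
for X in((.6333,.2823,.2086),(.5937,.4229,.1397),(.6153,.2879,.1407)):print(proj(c,X).round(1))"
```

```text
t 6.15 q [ 0.58  0.37 -1.33  2.48  2.68  1.34  2.11] p [0.5663 0.2319 0.3841] rpy [-0.353 -1.464 -2.581] f [ 1.6 -0.6  2. ] w -0.0
tool x,y,z: [[-0.09, -0.06, 0.99], [0.21, -0.98, -0.04], [0.97, 0.2, 0.1]]
[217.2 414.5]
[ 51.4 496.9]
[208.8 500.6]
```

View pics/w1.png

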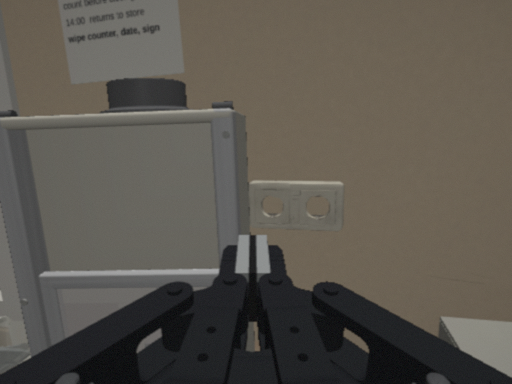

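Wrist view: the hood's right post top is at (225,105), with the fingers in the centre. The arm lagged near joint-4's limit, so I'll move left and down, away from the shoulder.

>>> jog_arm:
  steps: "-0.1 -0.3 0 0 0 0 0; -0.1 -0.3 0 0 -0.1 0 0; -0.2 -0.3 0 -0.1 -0.2 0 0; -0.2 -0.3 0 -0.1 -0.2 0 0; -0.2 -0.3 0 -0.1 -0.2 0 0; -0.2 -0.2 0 -0.1 -0.2 0 0; -0.2 -0.2 0 -0.1 -0.2 0 0; -0.2 -0.2 0 0 0 0 0; -0.2 -0.2 0 0 0 0 0; -0.2 -0.2 0 0 0 0 0"

```text
clock: 7.2
ee_pos: [0.543, 0.3617, 0.2994]
ee_rot: [-1.515, -1.532, -1.452]
wrist_force: [-0.2, 0.4, 0.4]
width: -0.0
grasp_force: 0.0
```

```bash
python3 plan.py
```

```text
t 7.2 q [ 0.01  0.71 -1.15  2.33  2.49  1.67  2.3 ] p [0.543  0.3617 0.2994] rpy [-1.515 -1.532 -1.452] f [-0.2  0.4  0.4] w -0.0
tool x,y,z: [[0.0, -0.04, 1.0], [0.17, -0.98, -0.04], [0.98, 0.17, 0.0]]
[ 0.1  -0.01 -0.99] None
direct to Rf [-0.9 -0.1 -2.2] ang 84.0
```

>>> jog_arm:
  steps: "-0.2 0 0 -0.1 0 -0.2 0; -0.2 0 0 -0.1 0 -0.2 0; -0.2 0 0 0 0 0 0; -0.2 0 0 0 0 0 0; -0.2 0 0 0 0 0 0; -0.2 0 0 0 0 0 0; -0.2 0 0 0 0 0 0; -0.2 0 0 0 0 0 0; -0.1 0 0 0 0 0 0; 0 0 0 0 0 0 0"

```text
clock: 8.2
ee_pos: [0.5424, 0.3625, 0.213]
ee_rot: [-1.716, -1.569, -1.268]
wrist_force: [-0.2, -0.2, -0.1]
width: -0.0001
grasp_force: 0.0
```

```bash
python3 -c "
from h import *
s,R,c=wcam('w2')
for X in((.6333,.2823,.2086),(.5937,.4229,.1397),(.6153,.2879,.1407)):print(proj(c,X).round(1))"
```

```text
t 8.2 q [-0.14  0.91 -0.97  2.3   2.61  1.82  2.26] p [0.5424 0.3625 0.213 ] rpy [-1.716 -1.569 -1.268] f [-0.2 -0.2 -0.1] w -0.0
tool x,y,z: [[0.0, -0.0, 1.0], [0.16, -0.99, -0.0], [0.99, 0.16, -0.0]]
[378.8 206.7]
[182.5 301.8]
[365.6 300.1]
```

View pics/w2.png

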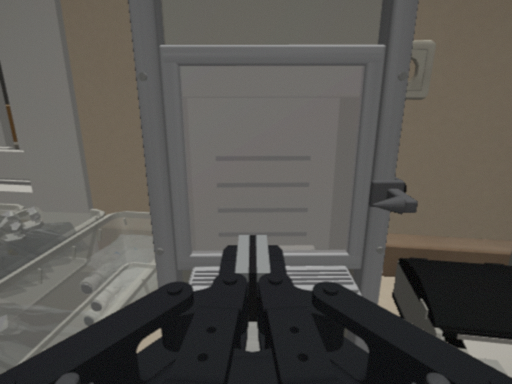

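The cone tip shows at about (371,204), close to the prediction; the lip's ribbed strip is visible at rows 268-300. Now I'll lower below lip level, staying in front of it.

>>> jog_arm:
  steps: "-0.2 0.05 0.05 0 0 0 0; -0.2 0.05 0.05 0 0 0 0; -0.2 0.05 0.05 0 0 0 0; -0.2 0.05 0.05 0 0 0 0; -0.2 0.05 0.05 0 0 0 0; -0.2 0.05 0.05 0 0 0 0; -0.2 0.05 0.05 0 0 0 0; -0.2 0 0.05 0 0 0 0; -0.2 0 0.05 0 0 0 0; -0.2 0 0.05 0 0 0 0"

```text
clock: 9.25
ee_pos: [0.5702, 0.3498, 0.1133]
ee_rot: [-1.224, -1.567, -1.76]
wrist_force: [0.2, -0.1, 0.5]
width: -0.0002
grasp_force: 0.0
```

```bash
python3 - <<'E'
from h import *
import pickle
s,R,c=wcam('w3')
X=np.array((.6333,.2823,.2086))
c2=pickle.load(open("w2.pkl","rb"))
print([proj(k,X).round(1) for k in(c2,c)])
f=lambda c,p:cv2.resize(c["image"][int(p[1])-40:int(p[1])+40,int(p[0])-50:int(p[0])+50,::-1],None,fx=4,fy=4,interpolation=cv2.INTER_CUBIC)
out=[]
for k in(c2,c):
    p=proj(k,X).astype(int);im=f(k,p)
    for j in range(0,100,10):cv2.putText(im,str(p[0]-50+j),(j*4,8),0,.3,(0,0,255));cv2.putText(im,str(p[1]-40+j),(0,j*4+3),0,.3,(0,0,255));cv2.line(im,(j*4,10),(j*4,13),(0,0,255));
    out.append(im)
a=np.hstack(out)
b=cv2.resize(c["image"][:,:,::-1],None,fx=.55,fy=.55)
cv=np.zeros((a.shape[0]+b.shape[0],a.shape[1],3),np.uint8);cv[:a.shape[0]]=a;cv[a.shape[0]:,:b.shape[1]]=b
cv2.imwrite("pics/w3c.png",cv)
E
```

```text
t 9.25 q [-0.19  1.1  -0.77  2.22  2.78  1.87  2.17] p [0.5702 0.3498 0.1133] rpy [-1.224 -1.567 -1.76 ] f [ 0.2 -0.1  0.5] w -0.0
tool x,y,z: [[-0.0, -0.0, 1.0], [0.16, -0.99, -0.0], [0.99, 0.16, 0.0]]
[array([378.8, 206.7]), array([386.1,  56.1])]
```

View pics/w3c.png

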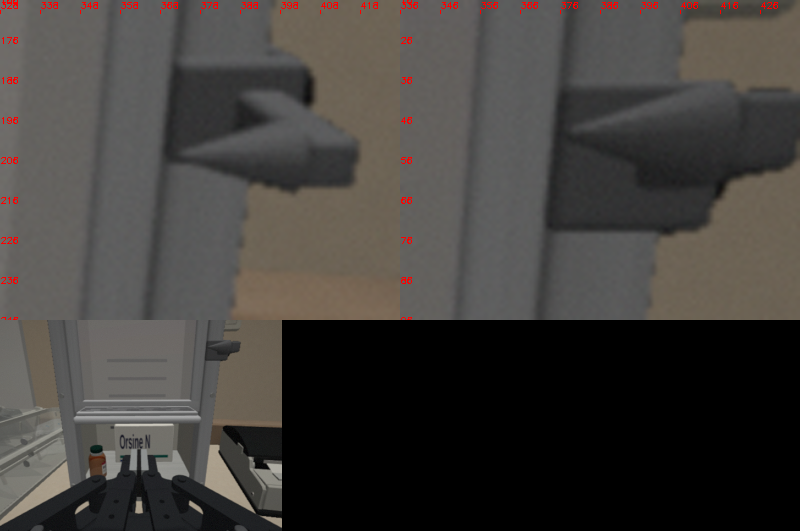

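```bash
python3 - <<'E'
from h import *
import pickle
c2,c3=[pickle.load(open(f"w{i}.pkl","rb")) for i in(2,3)]
d=pickle.load(open("c0.pkl","rb"))
X=tri(c2,(370.5,205.3),c3,(378,49.2));print("mark",X.round(4),proj(c2,X).round(1),proj(c3,X).round(1))
print("in scene/top",proj(d["scene"],X).round(1),proj(d["top"],X).round(1))
g=cv2.cvtColor(c3["image"],cv2.COLOR_RGB2GRAY)
print("w3 rows140-200",g[140:200,290:310].mean(1).round().astype(int).tolist())
print("w3 cols at row178 L/R",g[176:180,120:160].mean(0).astype(int).tolist(),g[176:180,345:385].mean(0).astype(int).tolist())
g=cv2.cvtColor(c2["image"],cv2.COLOR_RGB2GRAY)
print("w2 rows260-310",g[260:320,330:345].mean(1).round().astype(int).tolist())
E
```

```text
mark [0.6268 0.289  0.2116] [371.4 205.3] [376.8  49.1]
in scene/top [249.3 169.7] [263.7 171.4]
w3 rows140-200 [105, 107, 107, 110, 127, 154, 161, 139, 111, 100, 98, 97, 97, 97, 96, 96, 111, 137, 113, 96, 87, 87, 87, 94, 91, 119, 158, 163, 146, 113, 98, 93, 88, 106, 157, 169, 166, 161, 154, 144, 133, 122, 112, 104, 96, 88, 82, 92, 144, 194, 203, 190, 158, 126, 114, 112, 113, 112, 113, 112]
w3 cols at row178 L/R [91, 91, 91, 92, 92, 90, 92, 91, 91, 90, 92, 91, 91, 99, 116, 133, 146, 155, 157, 157, 157, 157, 158, 158, 158, 158, 158, 157, 157, 158, 157, 157, 158, 157, 157, 157, 157, 157, 157, 158] [155, 154, 155, 154, 154, 155, 154, 154, 154, 154, 153, 153, 154, 154, 154, 153, 154, 151, 144, 128, 102, 89, 87, 89, 90, 89, 89, 89, 89, 90, 90, 90, 91, 91, 91, 91, 91, 92, 90, 91]
w2 rows260-310 [95, 94, 95, 94, 93, 114, 152, 165, 161, 138, 98, 101, 149, 132, 96, 102, 151, 137, 100, 98, 137, 137, 95, 65, 62, 59, 50, 39, 36, 35, 35, 33, 28, 27, 28, 31, 35, 36, 36, 35, 36, 36, 35, 36, 35, 35, 34, 32, 30, 28, 25, 24, 21, 19, 19, 17, 16, 17, 16, 17]
```

The mark triangulates to z≈0.2116, and the lip's front edge is 35-39 mm ahead of the TCP with its underside at about 0.135-0.140. I'll slide the fingertips in beneath it.

>>> jog_arm:
  steps: "-0.06 0 0.1 0 0 0 0; 0 0 0.15 0 0 0 0; 0 0 0.15 0 0 0 0; 0 0 0.15 0 0 0 0; 0 0 0.15 0 0 0 0; 0 0 0.15 0 0 0 0; 0 0 0.15 0 0 0 0; 0 0 0.15 0 0 0 0; 0 0 0.1 0 0 0 0; 0 0 0 0 0 0 0"

```text
clock: 10.3
ee_pos: [0.6327, 0.3591, 0.1116]
ee_rot: [-0.959, -1.567, -2.027]
wrist_force: [0.0, 0.1, -0.3]
width: -0.0
grasp_force: 0.0
```

```bash
python3 - <<'E'
from h import *
wcam('w4')
E
```

```text
t 10.3 q [-0.16  1.09 -0.73  2.12  2.82  1.74  2.19] p [0.6327 0.3591 0.1116] rpy [-0.959 -1.567 -2.027] f [ 0.   0.1 -0.3] w -0.0
tool x,y,z: [[-0.0, -0.0, 1.0], [0.16, -0.99, -0.0], [0.99, 0.16, 0.0]]
```

View pics/w4.png

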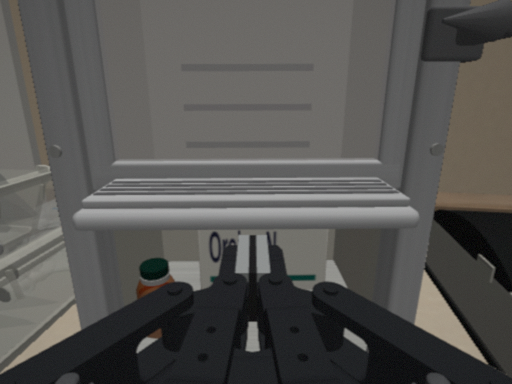

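The lip spans columns 78-417 above the fingers and the cone tip is at (450,22). The fingertips are centred beneath it, so I'll push up.

>>> jog_arm:
  steps: "0.06 0 0 0 0 0 0; 0.06 0 0 0 0 0 0; 0.06 0 0 0 0 0 0; 0.06 0 0 0 0 0 0; 0.08 0 0 0 0 0 0; 0.1 0 0 0 0 0 0; 0.1 0 0 0 0 0 0; 0.1 0 0 0 0 0 0; 0.1 0 0 0 0 0 0; 0.06 0 0 0 0 0 0"

```text
clock: 11.35
ee_pos: [0.6315, 0.3595, 0.1508]
ee_rot: [-1.209, -1.568, -1.775]
wrist_force: [0.4, 1.0, -2.3]
width: 0.0004
grasp_force: 1.3
```

```bash
cat > m.py <<'E'
from h import *
import sys
s,R,c=wcam(sys.argv[1])
g=cv2.cvtColor(c["image"],cv2.COLOR_RGB2GRAY)
print("lip profile",[int(v) for v in g[120:260,330:340].mean(1)])
E
python3 m.py w5
```

```text
t 11.35 q [-0.13  1.   -0.78  2.15  2.77  1.7   2.21] p [0.6315 0.3595 0.1508] rpy [-1.209 -1.568 -1.775] f [ 0.4  1.  -2.3] w 0.0
tool x,y,z: [[-0.0, -0.0, 1.0], [0.16, -0.99, -0.0], [0.99, 0.16, 0.0]]
lip profile [105, 105, 105, 105, 104, 104, 105, 104, 105, 104, 105, 104, 104, 105, 105, 104, 104, 105, 105, 104, 105, 105, 105, 105, 105, 105, 105, 105, 105, 105, 105, 105, 105, 105, 105, 105, 104, 105, 105, 105, 105, 105, 105, 104, 106, 104, 105, 105, 105, 104, 105, 105, 105, 104, 105, 105, 105, 105, 104, 106, 114, 123, 131, 151, 159, 152, 132, 112, 99, 95, 94, 94, 94, 94, 93, 93, 94, 93, 93, 92, 94, 118, 154, 157, 130, 97, 86, 113, 131, 104, 85, 100, 147, 129, 94, 81, 105, 140, 116, 93, 86, 102, 151, 163, 165, 165, 161, 156, 143, 120, 100, 95, 92, 89, 84, 104, 153, 165, 165, 164, 161, 158, 156, 152, 147, 140, 132, 125, 119, 111, 106, 101, 95, 89, 85, 81, 78, 77, 76, 76]
```

>>> jog_arm:
  steps: "0.04 0 0 0 0 0 0; 0.06 0 0 0 0 0 0; 0.08 0 0 0 0 0 0; 0.08 0 0 0 0 0 0; 0.08 0 0 0 0 0 0; 0.08 0 0 0 0 0 0; 0.06 0 0 0 0 0 0; 0.04 0 0 0 0 0 0; 0.04 0 0 0 0 0 0; 0.02 0 0 0 0 0 0"

```text
clock: 12.4
ee_pos: [0.6316, 0.3593, 0.1795]
ee_rot: [-1.179, -1.568, -1.805]
wrist_force: [-1.5, 1.7, -2.5]
width: -0.0001
grasp_force: 1.3
```

```bash
python3 m.py w6; python3 - <<'E'
import cv2
im=cv2.imread("pics/w6.png")[110:270,370:512]
im=cv2.resize(im,None,fx=3.6,fy=3.6,interpolation=cv2.INTER_CUBIC)
for j in range(0,160,10):cv2.putText(im,str(110+j),(0,int(j*3.6)+3),0,.3,(0,0,255));cv2.putText(im,str(370+j),(int(j*3.6),8),0,.3,(0,0,255))
cv2.imwrite("pics/w6c.png",im)
E
```

```text
t 12.4 q [-0.11  0.94 -0.82  2.17  2.73  1.67  2.23] p [0.6316 0.3593 0.1795] rpy [-1.179 -1.568 -1.805] f [-1.5  1.7 -2.5] w -0.0
tool x,y,z: [[-0.0, -0.0, 1.0], [0.16, -0.99, -0.0], [0.99, 0.16, 0.0]]
lip profile [104, 104, 104, 104, 104, 104, 104, 103, 104, 104, 104, 104, 104, 104, 105, 104, 104, 105, 104, 104, 104, 104, 105, 104, 104, 104, 104, 104, 104, 105, 104, 105, 104, 104, 104, 104, 104, 104, 105, 104, 104, 104, 104, 105, 104, 105, 104, 105, 104, 104, 104, 104, 104, 104, 104, 104, 104, 104, 104, 105, 113, 122, 130, 151, 159, 152, 133, 112, 98, 95, 94, 94, 94, 94, 93, 93, 93, 93, 93, 92, 93, 118, 154, 159, 138, 99, 85, 114, 137, 106, 81, 94, 146, 133, 96, 80, 99, 139, 123, 95, 83, 96, 149, 162, 164, 164, 160, 156, 145, 121, 99, 94, 92, 89, 83, 102, 152, 164, 164, 163, 161, 158, 155, 152, 146, 139, 132, 125, 118, 111, 106, 100, 94, 89, 84, 81, 78, 75, 76, 75]
```

View pics/w6c.png

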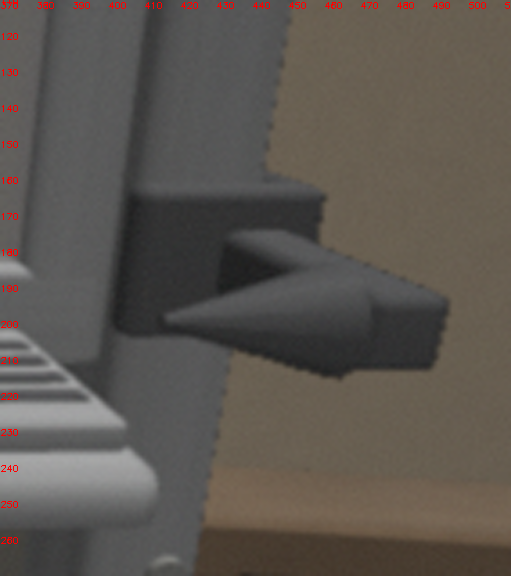

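```bash
python3 - <<'E'
import cv2,numpy as np,pickle
c=pickle.load(open("w6.pkl","rb"));g=cv2.cvtColor(c["image"],cv2.COLOR_RGB2GRAY).astype(int)
for r in(224,226,240,243):
    v=g[r-1:r+2].mean(0);print(r,"L",v[60:130].astype(int).tolist(),"\n R",v[385:425].astype(int).tolist())
E
```

```text
224 L [89, 90, 85, 77, 80, 84, 84, 83, 84, 84, 85, 83, 86, 86, 86, 87, 86, 87, 86, 87, 88, 88, 88, 88, 88, 86, 86, 85, 86, 86, 86, 85, 87, 92, 105, 128, 150, 161, 164, 160, 149, 146, 147, 148, 147, 148, 148, 147, 148, 148, 150, 154, 154, 155, 154, 154, 154, 155, 154, 154, 154, 155, 154, 155, 154, 155, 155, 155, 155, 155] 
 R [161, 161, 161, 162, 162, 161, 162, 162, 162, 161, 161, 160, 162, 160, 155, 143, 122, 102, 89, 84, 83, 85, 84, 85, 85, 84, 85, 85, 85, 86, 86, 86, 87, 87, 87, 88, 87, 88, 88, 87]
226 L [92, 94, 89, 80, 80, 83, 84, 82, 84, 84, 84, 84, 86, 85, 85, 87, 86, 87, 86, 88, 87, 87, 87, 88, 88, 87, 85, 85, 86, 86, 90, 99, 117, 134, 150, 163, 165, 165, 166, 165, 164, 165, 166, 166, 166, 166, 166, 165, 165, 165, 167, 166, 166, 166, 165, 165, 165, 166, 165, 166, 166, 167, 165, 166, 166, 167, 166, 166, 167, 166] 
 R [156, 156, 157, 157, 157, 156, 157, 157, 157, 157, 157, 156, 156, 155, 157, 155, 152, 143, 128, 107, 89, 85, 84, 83, 85, 84, 86, 85, 86, 85, 86, 87, 87, 88, 87, 87, 87, 88, 87, 86]
240 L [94, 94, 94, 94, 94, 88, 79, 82, 84, 84, 84, 84, 85, 84, 84, 85, 87, 86, 86, 8
[... 272 characters left out ...]
8, 158, 157, 158, 158, 157, 158, 158, 157, 157, 157, 157, 157, 157, 157, 157, 157, 156, 158, 157, 155, 154, 146, 131, 111, 92, 87, 86, 88, 87, 87, 88, 86, 89, 86, 85, 87]
243 L [94, 94, 95, 94, 95, 90, 82, 82, 83, 83, 84, 85, 83, 84, 84, 86, 85, 86, 87, 88, 91, 108, 127, 141, 149, 152, 155, 154, 154, 154, 154, 155, 154, 153, 155, 153, 155, 154, 155, 153, 154, 154, 154, 154, 154, 154, 155, 154, 154, 154, 155, 155, 154, 154, 153, 154, 154, 154, 154, 153, 154, 153, 154, 153, 154, 154, 154, 153, 153, 154] 
 R [149, 149, 149, 148, 148, 148, 148, 148, 149, 148, 147, 148, 149, 148, 147, 148, 148, 147, 148, 147, 149, 148, 146, 148, 147, 147, 142, 135, 113, 92, 87, 88, 88, 88, 88, 88, 87, 87, 85, 86]
```

The contact is steady. The cone tip is at (415.3,198.3) and the strip's front top edge is at row 228.7. That leaves about 10.7 mm to rise, and the wrist view also puts the mark at z=0.2114.

>>> jog_arm:
  steps: "0.04 0 0 0 0 0 0; 0.05 0 0 0 0 0 0; 0.05 0 0 0 0 0 0; 0.03 0 0 0 0 0 0; 0.02 0 0 0 0 0 0; 0.01 0 0 0 0 0 0; 0.01 0 0 0 0 0 0; 0 0 0 0 0 0 0; 0 0 0 0 0 0 0; 0 0 0 0 0 0 0"

```text
clock: 13.45
ee_pos: [0.6317, 0.359, 0.1898]
ee_rot: [-1.119, -1.568, -1.865]
wrist_force: [-1.5, 0.1, -2.6]
width: 0.0003
grasp_force: 1.0
```

```bash
python3 m.py w7|head -2; python3 - <<'E'
import cv2
im=cv2.imread("pics/w7.png")[180:270,370:470]
im=cv2.resize(im,None,fx=6,fy=6,interpolation=cv2.INTER_CUBIC)
for j in range(0,90,10):cv2.putText(im,str(180+j),(0,j*6+3),0,.35,(0,0,255));cv2.putText(im,str(370+j),(j*6,8),0,.35,(0,0,255))
cv2.imwrite("pics/w7c.png",im)
E
```

```text
t 13.45 q [-0.1   0.92 -0.84  2.17  2.72  1.65  2.24] p [0.6317 0.359  0.1898] rpy [-1.119 -1.568 -1.865] f [-1.5  0.1 -2.6] w 0.0
tool x,y,z: [[-0.0, -0.0, 1.0], [0.16, -0.99, -0.0], [0.99, 0.16, 0.0]]
```

View pics/w7c.png

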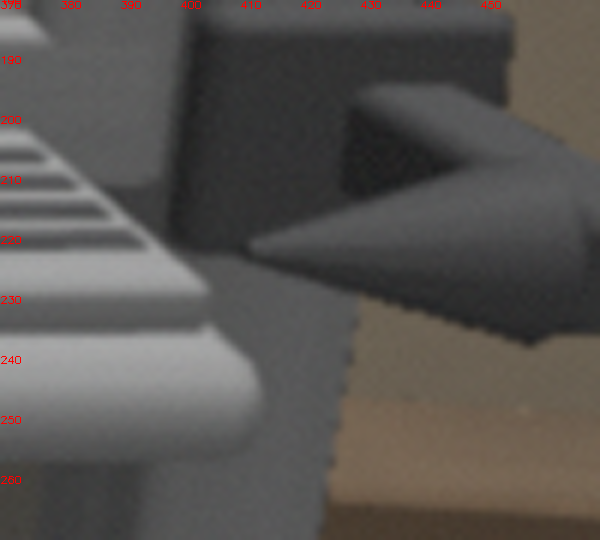

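The tip is at (411.6,221.2), and a point at lip level in the mark's plane should fall at row 221.3, so they're level. Next I'll lower clear and draw the fingers out.

>>> jog_arm:
  steps: "-0.04 0 0 0 0 0 0; -0.08 0 0 0 0 0 0; -0.08 0 0 0 0 0 0; 0 0 -0.1 0 0 0 0; 0 0 -0.25 0 0 0 0; 0 0 -0.3 0 0 0 0; 0 0 -0.3 0 0 0 0; 0 0 -0.3 0 0 0 0; 0 0 -0.3 0 0 0 0; 0 0 -0.1 0 0 0 0"

```text
clock: 14.5
ee_pos: [0.5478, 0.3467, 0.1793]
ee_rot: [-1.767, -1.568, -1.213]
wrist_force: [0.0, -0.7, -0.2]
width: -0.0001
grasp_force: 0.0
```

```bash
python3 - <<'E'
from h import *
from station import read_camera
s,R,c=wcam('w8')
a=c["image"][60:230,250:450,::-1];a=cv2.resize(a,None,fx=2.5,fy=2.5,interpolation=cv2.INTER_CUBIC)
b=cv2.resize(read_camera("scene")["image"][130:330,170:310,::-1],(297,425))
for j in range(0,170,10):cv2.putText(a,str(60+j),(0,int(j*2.5)+3),0,.3,(0,0,255))
for j in range(0,200,20):cv2.putText(a,str(250+j),(int(j*2.5),8),0,.3,(0,0,255))
cv2.imwrite("pics/w8c.png",np.hstack([a,b]))
E
```

```text
t 14.5 q [-0.16  0.96 -0.88  2.3   2.66  1.84  2.2 ] p [0.5478 0.3467 0.1793] rpy [-1.767 -1.568 -1.213] f [ 0.  -0.7 -0.2] w -0.0
tool x,y,z: [[0.0, -0.0, 1.0], [0.16, -0.99, -0.0], [0.99, 0.16, -0.0]]
```

View pics/w8c.png

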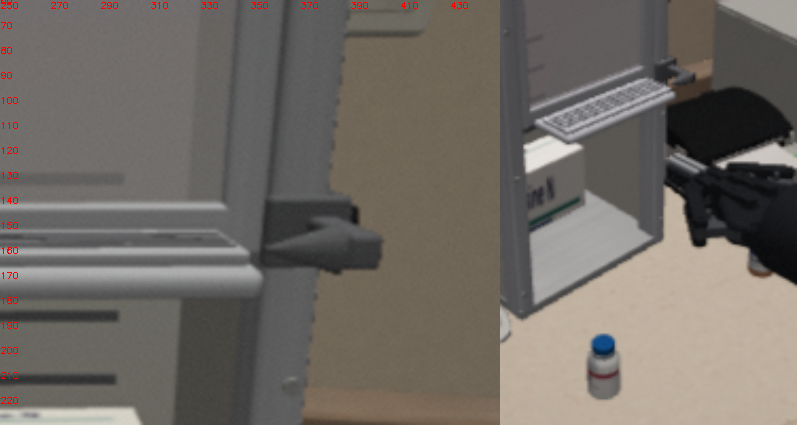

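The window stands with the lip level with the tip: tip row 158.8, against 159.9 expected for exactly level, which is under 1 mm. The fingers are clear and both vials are still in place.

```bash
python3 -c "
from station import job_done;print(job_done())"
```

```text
the job is handed in; nothing more can be done
None
```

I pushed the window up from beneath until the lip's top face was level with the marker tip, to within about 1 mm by the wrist camera. I then drew the fingers clear, left the vials in place, and handed the job in at about 14.5 s.

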